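# Index the decorating turntable to its next stop

### The arm

A 6-joint arm with a two-finger parallel gripper is mounted at the origin on a cart in front of the work surface, level with it; the furniture and walls round the work are solid. World frame = base frame: x ahead of the robot, y to its left, z up, the work surface at z = 0. Lengths are in mm, angles in degrees, forces in N, time in s.
With the tool pointing down it reaches from about 350 to 850 mm from the base axis. Payload 8.1 kg.
Tool frame: the origin (TCP) lies midway between the tips of the shut fingers; the grasp point (between the pads) lies 19 mm behind it (r.pinch_z is the distance from the TCP to the grasp point, in mm); z points along the fingers, y is the line along which they close (so a half turn about z gives the same grasp; the last joint's range is limited). The gripper opens to 85 mm and grips with 20 to 120 N. Pads are 22 mm wide; open, the fingers measure 114 mm over their backs; the gripper's body (76 mm by 85 mm) begins 54 mm behind the grasp point. The pads swing forward as they close: fully open they stand 13 mm farther back than shut.
Start: joints at [65.466, 7.471, 85.268, -0, 87.261, -4.893], TCP at [201.654, 565.102, 198.292] pointing down, gripper open.
Joint ranges: [-169.43, 169.43], [-51.17, 129.36], [1.28, 143.12], [-76.62, 256.62], [0, 156.53], [-152.29, 152.29]. Speed limits (degrees/s): [136.94, 136.94, 159.86, 180, 180, 180].

### API

Orientations are given as [roll, pitch, yaw] about the fixed x, y, z axes, in that order (R = Rz(yaw) Ry(pitch) Rx(roll)).
In Python, from bench import sensors, optics, job, r gives the robot as it stands.
- The arm moves only by the tool play_rows, never from a script. Its argument "motion" is a list that holds one entry, the list of rows, each a list of 6 numbers: the shift along the tool's x, y, z in cm, then the turn, a rotation vector about the tool's x, y, z in degrees. In form: [[[x, y, z, ax, ay, az], ...]]. A call has 1 to 5 rows; each row is the pose to reach, as a shift and turn from the pose commanded when the call began, along the tool's axes at that moment; what a row does not reach only later rows make up. A row lasts 1/10 s, in which the tool goes at most 50 mm and 8.59 degrees, less where a joint would pass 70% of its speed; a pose out of reach is approached as far as the arm can. A call with a gripper value outside its range is refused whole. "jaw" is the opening, from 0 (shut) to 1 (fully open), set as the call begins (left out, the last holds). The fingers move at their own pace and stop on an object; "squeeze" is the grip in N (left out, the last holds). Time passes only in rows, so rows that repeat a pose let the fingers close. It gives the time, the measured TCP pose, the force, the opening and the grip force at its end, in the units of the state.
- sensors.sense(): the state, without advancing time (a new reading comes with each control period).
- optics.snapshot(name): name is "scene" or "top" or "wrist"; returns a dict with "pixels" (420x560x3 uint8, red, green, blue), "mtx" (3x3 intrinsics, pixels), "k1" (the pictures are not rectified: a ray, as slopes to the right and down, at radius r is drawn at 1 + k1 r^2 times it, then the intrinsics apply), "R" (3x3) and "t" (3): a world point X has camera coordinates R X + t; the wrist camera has in their place "T_tool_cam" (4x4, takes a point from camera to tool coordinates, whose origin is the TCP and whose axes are the flange's). Camera axes: x right, y down, z forward; pixel columns grow to the right and rows downward; lengths in mm; the calibration is good to about 2 mm. A picture is of the moment at which its call begins: read the wrist's pose just before it. There is no depth.
- job.hand_in(): hands the job in; it is judged then, once.
The state is a dict: "time": time; "joint_pos": joint angles; "qd": joint speeds; "joint_efforts": joint torques, N m; "tool_pos": TCP position; "tcp_rot": TCP orientation; "ft_force": force on the tool from outside, world axes, zero at the start; "wrist_torque": the same for the moment, N m; "finger_gap": finger opening in mm; "grip_force": force on a finger pad.
Only numpy, scipy, OpenCV 4.12 (cv2) and the standard library are available. Lean on these libraries where they do the work, as an engineer would, in place of code of your own. Each camera call takes 0.05 s, during which the arm holds its last target. There are 200 camera calls.

### The job

The ring moulds on this decorating turntable are filled one after another. Bring it round to its next stop, counter-clockwise seen from above: pull the spring ring up out of its notch, turn the platter with it, and let it drop fully home in the very next notch. The stops were set by hand, so feel for the notch without forcing anything, and leave the moulds standing on the platter and the bowl and scraper where they are.

Things in the scene. Friction and masses are not known exactly. Their poses are not given: they have to be found in the camera images.
- turntable: Grey stand, fixed to the bench; origin on its turning axis at bench height, z up. Its flat metal rim (radius 111 to 137 mm, top 44 mm high) carries 6 arc-shaped dark steel stop shoes, each with one notch 10 mm wide and 8 mm deep over its black clamp screw. The first notch lies along the stand's -x axis; the next was set by hand somewhere 50 to 70 degrees counter-clockwise of it. Between notches the rim is level.
- platter (a joint): Turn of the aluminium platter (radius 104 mm, top 64 mm high) about the stand's axis, in rad: 0 at the first notch, growing counter-clockwise seen from above. Damped bearing: it stays where it is left. Some 1 to 2 N at the pull ring turn it with the blade lifted, 3 to 7 N with the spring pressing the blade on the level rim.
- pull_ring (a joint): Lift of the spring plunger in m: 0 fully home in a notch, about 0.008 when its blade rests on the level rim, 0.016 at its hard stop. The spring pulls it down with about 6 N at home and 12 N at 0.014.
- ring_grip (a point): Centre of the steel pull ring, an upright eye 31 mm across outside, 13 mm inside, of 9 mm round bar, on a lug outside the platter's edge, 124 mm from the axis. Its flat faces look along the direction of turning (clockwise and counter-clockwise), so it is pinched there from above. 103.5 mm high when home; the boss below it ends 84 mm high.
- index_blade: The plunger's locking blade under the lug: 7 mm thick along the direction of turning, 22 mm across the rim, lower edges rounded to 1.5 mm; rises and turns with the pull ring. Origin in the middle of its lower edge, 36 mm high when home, 124 mm from the axis. It and the notches bear 30 N at most.
- platter_top (a point): Centre of the platter's top face, on the turning axis, 64 mm high; its x axis points away from the pull ring and turns with the platter.
- mould_large: Loose open steel ring mould, 69 mm across, 45 mm high, standing on the platter about 58 mm from its axis; origin in the centre of its foot.
- mould_medium: Loose open steel ring mould, 61 mm across, 40 mm high, standing on the platter about 58 mm from its axis; origin in the centre of its foot.
- mould_small: Loose open steel ring mould, 56 mm across, 50 mm high, standing on the platter about 58 mm from its axis; origin in the centre of its foot.
- prep_bowl: Steel bowl, 110 mm across, 42 mm high, on the bench to the left of the turntable; origin under its centre. Bystander.
- scraper: Bench scraper with a black handle, 106 x 169 x 25 mm, lying on the bench to the right of the turntable; origin under its centre. Bystander.

How it is judged (in metres and radians):
On the way, in this order (a step that is already met when the one before it is completed fails the run):
1. the pull ring is lifted clear of the first notch (value of joint pull_ring above 0.006 m and value of joint platter below 0.2 rad), for 0.1 s.
2. the platter has been turned past the first notch, blade out (value of joint platter above 0.3 rad and value of joint pull_ring above 0.005 m), for 0.1 s.
At the end, for the whole second after the job is handed in: The plunger is fully home (lift under 2 mm) in the next notch counter-clockwise (platter 0.86 to 1.235 rad), the platter is at rest, and the moulds still stand upright (within 0.1 rad) on the platter, foot above 60 mm (value of joint pull_ring below 0.002 m and value of joint platter between 0.86 and 1.235 rad and velocity of joint platter between -0.03 and 0.03 rad/s and angle between each of mould_large, mould_medium, mould_small's own z axis and vertical below 0.1 rad and height (world z) of each of mould_large, mould_medium, mould_small above 0.06 m); the robot touches nothing.
It fails at once if the blade is forced against the rim or a notch with more than 30 N (contact force between index_blade and turntable above 30 N).
It fails at once if the platter is turned past the next stop or backwards (value of joint platter above 1.5 rad or value of joint platter below -0.3 rad).
It fails at once if a mould is knocked over or shoved out of its place on the platter (angle between any of mould_large, mould_medium, mould_small's own z axis and vertical above 0.25 rad or horizontal distance between any of mould_large, mould_medium, mould_small and platter_top above 0.08 m).
It fails at once if the bowl or the scraper is moved more than 30 mm (distance of any of prep_bowl, scraper from where it was at the start of the episode above 0.03 m).
It also fails if it takes over 64 s, if anything falls off the work surface, if the arm or the gripper's body presses on something with over 40 N, if the wrist force passes 120 N, or if a joint passes its speed limit or range.

## Working session

There is one attempt and no reset: what is moved stays moved. The work goes in short steps, Python scripts to look and compute and a tool call to move; the robot and the scene stay as the last step left them, time stands still between calls to the robot, and variables do not carry over. Pictures are saved under pics/ and viewed, at most 10 in all, crops included, and the job is handed in when it is done.

Besides the shell and the picture viewer there is one more tool, called as name(argument=value, ...), one argument or row to a line, values as JSON. play_rows: Moves the arm, as the interface text tells. Its arguments: {"type":"object","properties":{"motion":{"type":"array","items":{"type":"array","items":{"type":"array","items":{"type":"number"}}}},"jaw":{"type":"number"},"squeeze":{"type":"number"}},"required":["motion"]}

```bash
mkdir -p pics; ls; python3 - <<'E'
from bench import sensors, optics, job, r
import cv2,numpy as np,pickle
print(sensors.sense(), r.pinch_z)
d={}
for n in ["scene","top"]:
    s=optics.snapshot(n); d[n]=s
    cv2.imwrite(f"pics/{n}0.png",cv2.cvtColor(s["pixels"],cv2.COLOR_RGB2BGR))
    print(n,s["mtx"],s["k1"],s["R"],s["t"])
pickle.dump(d,open("d0.pkl","wb"))
E
```

```text
pics
{'time': 0.0, 'joint_pos': array([ 6.54669054e+01,  7.51677867e+00,  8.53295355e+01,  1.69652941e-03,
        8.72601472e+01, -4.89428718e+00]), 'qd': array([ 0.0181677 ,  0.03122572, -0.21109628, -0.01153025,  0.05771017,
        0.04468587]), 'joint_efforts': array([ 1.08987944e-03, -5.69413126e+01, -5.00537968e+01, -1.66920868e-04,
        1.52138004e-02,  3.61003652e-05]), 'tool_pos': array([201.38171228, 564.55312285, 197.22460323]), 'tcp_rot': array([-1.79894071e+02, -1.07712801e-02,  1.60361100e+02]), 'ft_force': array([0.38383308, 0.00365308, 0.8188835 ]), 'wrist_torque': array([-0.008836  , -0.03476748,  0.05656869]), 'grip_force': 0.0, 'finger_gap': 85.04350560647208} 18.700000000000003
scene [[402.43748432   0.         279.05385817]
 [  0.         402.43748432 206.81603074]
 [  0.           0.           1.        ]] -0.06494960360456288 [[ 0.84501456 -0.53471891 -0.00510789]
 [-0.28480146 -0.44194519 -0.8506307 ]
 [ 0.45259091  0.72025006 -0.52573884]] [-478.20687809  217.48530512  950.18437134]
top [[488.96986077   0.         285.90261171]
 [  0.         488.96986077 203.19876264]
 [  0.           0.           1.        ]] -0.004545573644163388 [[ 0.01864255 -0.99979933  0.00733239]
 [-0.99542031 -0.01924762 -0.09363725]
 [ 0.09375959 -0.00555317 -0.99557938]] [ -26.38206988  539.49711102 1496.10075944]
```

View pics/scene0.png

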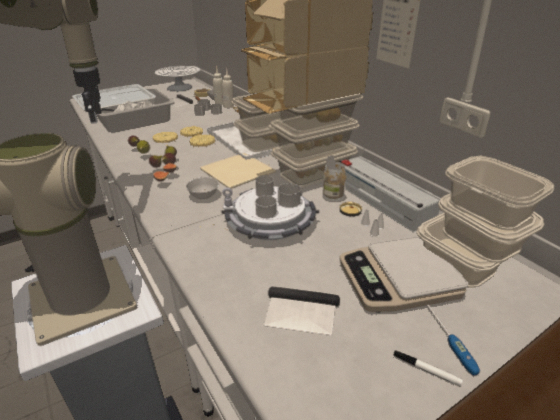

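View pics/top0.png

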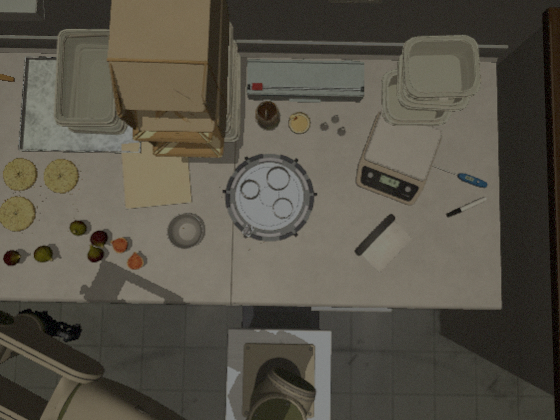

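The scene view shows the turntable near (270,208), with the pull ring near (228,197). In the top view the turntable is near (270,197) and the ring near (249,230). Next I'll zoom in on both.

```bash
python3 - <<'E'
import cv2,numpy as np,pickle
d=pickle.load(open("d0.pkl","rb"))
a=d["top"]["pixels"][145:250,215:325]; b=d["scene"]["pixels"][165:255,210:330]
a=cv2.resize(a,(400,382),interpolation=cv2.INTER_CUBIC);b=cv2.resize(b,(400,300),interpolation=cv2.INTER_CUBIC)
im=np.zeros((382,800,3),np.uint8);im[:,:400]=a;im[:300,400:]=b
im=np.clip(im.astype(float)*1.4,0,255).astype(np.uint8)
cv2.imwrite("pics/z0.png",im[:,:,::-1])
E
```

```text
(no output)
```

View pics/z0.png

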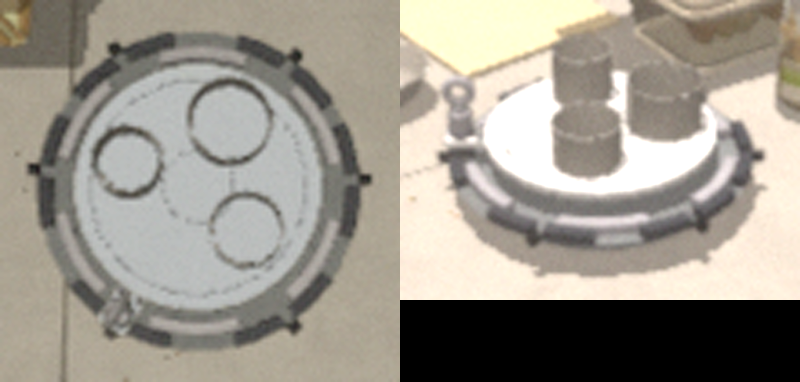

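In the zoomed top view the pull ring is at crop (120,310) and the next clamp screw counter-clockwise at (293,326). The platter centre is at about (198,186). In the zoomed scene view the eye of the ring is at (459,93).

```bash
cat > h.py <<'E'
import cv2,numpy as np
def ray(s,u,v):
    K=s["mtx"];xd=(u-K[0,2])/K[0,0];yd=(v-K[1,2])/K[1,1];x,y=xd,yd
    for _ in range(20):
        f=1+s["k1"]*(x*x+y*y);x,y=xd/f,yd/f
    R=s["R"];return -R.T@s["t"],R.T@np.array([x,y,1.])
def atz(s,u,v,z):
    c,d=ray(s,u,v);return c+d*(z-c[2])/d[2]
def tri(l):
    A=np.zeros((3,3));b=np.zeros(3)
    for s,u,v in l:
        c,d=ray(s,u,v);d/=np.linalg.norm(d);P=np.eye(3)-np.outer(d,d);A+=P;b+=P@c
    X=np.linalg.solve(A,b)
    return X,[np.linalg.norm(np.cross(X-ray(*q)[0],ray(*q)[1]/np.linalg.norm(ray(*q)[1]))) for q in l]
E
python3 - <<'E'
import pickle;from h import *
d=pickle.load(open("d0.pkl","rb"));t,s=d["top"],d["scene"]
T=lambda x,y:(215+x/3.636-.36,145+y/3.638-.36);S=lambda x,y:(210+(x-400)/3.333-.35,165+y/3.333-.35)
print("ring",tri([(t,*T(120,310)),(s,*S(459,93))]))
# platter fit by brightness
sc=[(115,48),(295,55),(365,178),(293,326),(34,169)]
P=np.array([atz(t,*T(*p),40)[:2] for p in sc])
from scipy.optimize import least_squares
c=least_squares(lambda q:np.hypot(*(P-q[:2]).T)-q[2],[500,0,150]).x
print("centre from screws",c,"ang",np.degrees(np.arctan2(*(P-c[:2]).T[::-1])))
g=t["pixels"].astype(float).mean(2);E=[]
c0=np.array(T(198,186))
for a in np.radians(np.arange(0,360,5)):
    rr=np.arange(28,40,.25);xs=c0[0]+rr*np.cos(a);ys=c0[1]+rr*np.sin(a)
    p=cv2.remap(g.astype(np.float32),xs.astype(np.float32)[None],ys.astype(np.float32)[None],1)[0]
    dp=p[6:]-p[:-6];k=dp.argmin();E.append(atz(t,xs[k+3],ys[k+3],64)[:2])
E=np.array(E);q=least_squares(lambda q:np.hypot(*(E-q[:2]).T)-q[2],[500,0,104],loss="soft_l1",f_scale=1).x;print("platter",q)
for m,z in [((230,122),109),((128,161),114),((246,230),104)]: print("mould",atz(t,*T(*m),z))
print(atz(t,*T(120,310),103))
E
```

```text
ring (array([450.66545716,  95.5583698 , 103.99946288]), [np.float64(1.2468281710718796), np.float64(1.2468281710719693)])
centre from screws [558.26161134  35.22849552 140.96971875] ang [  31.95058809  -34.29580985  -85.17312414 -144.57158911   84.27275002]
platter [557.86015682  35.95530799 103.06468452]
mould [605.80183512   9.36219371 109.        ]
mould [571.68820654  91.00860839 114.        ]
mould [518.49265338  -5.3265625  104.        ]
[451.84673563  95.13238609 103.        ]
```

play_rows(
  motion=[
    [[-2.6, -2.4, 0, 0, 0, 0], [-5.2, -4.8, 0, 0, 0, 0], [-7.8, -7.2, 0, 0, 0, 0], [-10.4, -9.6, 0, 0, 0, 0], [-13, -12, 0, 0, 0, 0]],
  ],
)

```text
time: 0.6
tool_pos: [284.0, 406.9, 197.8]
tcp_rot: [-180.0, -0.0, 160.4]
ft_force: [0.8, -0.4, -0.6]
finger_gap: 85.6
grip_force: 0.0
```

play_rows(
  motion=[
    [[-2.6, -2.4, 0, 0, 0, 0], [-5.2, -4.8, 0, 0, 0, 0], [-7.8, -7.2, 0, 0, 0, 0], [-10.4, -9.6, 0, 0, 0, 0], [-13, -12, 0, 0, 0, 0]],
  ],
)

```text
time: 1.1
tool_pos: [366.0, 250.2, 197.9]
tcp_rot: [-180.0, -0.0, 160.4]
ft_force: [0.8, 0.3, 0.2]
finger_gap: 85.5
grip_force: 0.0
```

play_rows(
  motion=[
    [[-2.6, -2.4, 0, 0, 0, 3], [-5.2, -4.8, 0, 0, 0, 6], [-7.8, -7.2, 0, 0, 0, 9.5], [-10.4, -9.6, 0, 0, 0, 9.5], [-13.2, -11.9, 0, 0, 0, 9.5]],
  ],
)

```text
time: 1.6
tool_pos: [450.3, 93.8, 198.0]
tcp_rot: [-180.0, -0.0, 150.8]
ft_force: [0.9, 0.2, 0.9]
finger_gap: 85.6
grip_force: 0.0
```

play_rows(
  motion=[
    [[0, 0, 0, 0, 0, 0], [0, 0, 0, 0, 0, 0], [0, 0, 0, 0, 0, 0]],
  ],
)

```text
time: 1.9
tool_pos: [449.6, 95.9, 198.0]
tcp_rot: [-180.0, -0.0, 150.9]
ft_force: [-0.1, 0.0, -1.2]
finger_gap: 85.3
grip_force: 0.0
```

```bash
python3 - <<'E'
from bench import sensors, optics
import cv2,pickle
st=sensors.sense();s=optics.snapshot("wrist")
print(st["tool_pos"],st["tcp_rot"],st["joint_pos"],st["ft_force"]);print(s["T_tool_cam"],s["mtx"],s["k1"])
pickle.dump((st,s),open("w1.pkl","wb"));cv2.imwrite("pics/w1.png",s["pixels"][:,:,::-1])
E
```

```text
[449.63088735  95.90364994 197.98923507] [-1.79994934e+02 -4.94802992e-02  1.50880562e+02] [ 5.62542922e+00 -1.47512296e+01  1.06581712e+02  2.40493257e-02
  8.82130623e+01 -5.52558941e+01] [-0.08994147  0.00518865 -1.24210012]
[[ 7.74662571e-04 -9.48246825e-01 -3.17533240e-01  8.23266095e+01]
 [ 9.99996872e-01  1.48969613e-03 -2.00904787e-03 -5.77037443e-01]
 [ 2.37810131e-03 -3.17530690e-01  9.48245013e-01 -1.75163493e+02]
 [ 0.00000000e+00  0.00000000e+00  0.00000000e+00  1.00000000e+00]] [[289.7491866    0.         280.46039088]
 [  0.         289.7491866  209.51243144]
 [  0.           0.           1.        ]] -0.03258493659574732
```

View pics/w1.png

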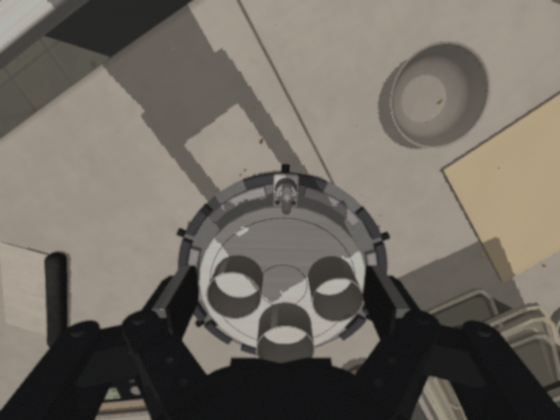

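The wrist view shows the ring at about (286,187), its screw at (285,169), the next screw counter-clockwise at (181,232) and the one on the other side at (385,236). I'll zoom in to refine these.

```bash
python3 - <<'E'
import cv2,pickle
st,s=pickle.load(open("w1.pkl","rb"))
a=s["pixels"][155:255,170:300];cv2.imwrite("pics/z1.png",cv2.convertScaleAbs(cv2.resize(a,(780,600),interpolation=cv2.INTER_CUBIC),alpha=1.5)[:,:,::-1])
E
```

```text
(no output)
```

View pics/z1.png

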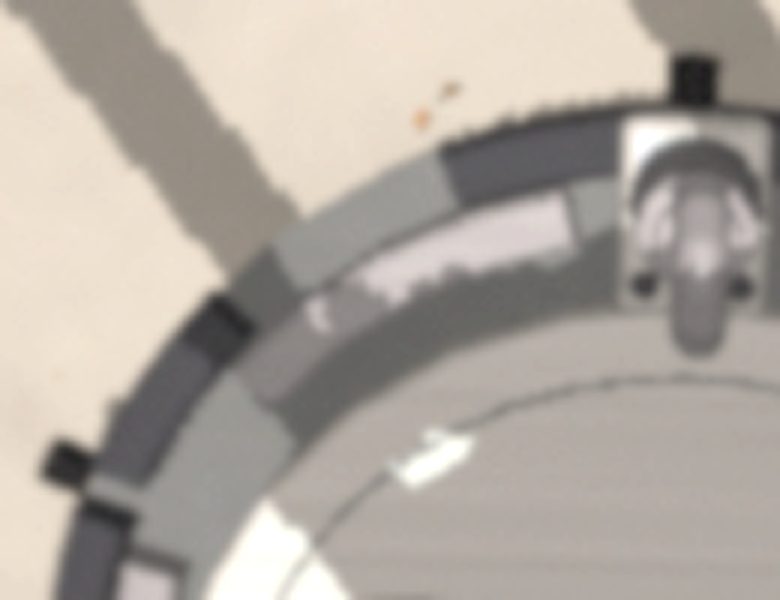

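```bash
cat >> h.py <<'E'
from scipy.spatial.transform import Rotation as Ro
def wr(st,s):
    R=Ro.from_euler("xyz",st["tcp_rot"],degrees=True).as_matrix();T=s["T_tool_cam"]
    Rw=R@T[:3,:3];p=R@T[:3,3]+st["tool_pos"]
    return dict(mtx=s["mtx"],k1=s["k1"],R=Rw.T,t=-Rw.T@p)
E
python3 - <<'E'
import pickle;from h import *
w=wr(*pickle.load(open("w1.pkl","rb")));d=pickle.load(open("d0.pkl","rb"));t,s=d["top"],d["scene"]
Z=lambda x,y:(170+x/6-.4,155+y/6-.4)
C=np.array([558,35.6])
def show(n,p):
    q=p[:2]-C;print(n,p.round(1),"r %.1f ang %.2f"%(np.hypot(*q),np.degrees(np.arctan2(*q[::-1]))%360))
show("ringtop",atz(w,*Z(697,345),118));show("ringc",atz(w,*Z(697,255),103.5))
show("boss",atz(w,*Z(697,212),84))
show("screw1",atz(w,*Z(692,80),38));show("screw2",atz(w,*Z(67,465),38));show("screw0",atz(w,384.5,236,38))
show("notch",atz(w,*Z(117,505),44))
print(tri([(w,*Z(697,255)),(t,247.6,229.8),(s,227.3,192.5)]))
E
```

```text
ringtop [456.4  96.5 118. ] r 118.5 ang 149.06
ringc [447.4 101.7 103.5] r 128.9 ang 149.14
boss [445.7 102.9  84. ] r 130.9 ang 149.05
screw1 [432.9 109.7  38. ] r 145.4 ang 149.38
screw2 [440.3 -44.   38. ] r 142.1 ang 214.07
screw0 [569.6 178.   38. ] r 142.9 ang 85.36
notch [451.6 -36.9  44. ] r 128.7 ang 214.27
(array([450.31613436,  98.59393427, 101.30515327]), [np.float64(3.5693085043370196), np.float64(3.6489364322573334), np.float64(1.2203225702618177)])
```

play_rows(
  motion=[
    [[0, 0.1, 2.2, 0, 0, 0], [0, 0.2, 4.4, 0, 0, 0], [0, 0.25, 6.6, 0, 0, 0.5], [0, 0.25, 8.8, 0, 0, 1], [0, 0.25, 8.8, 0, 0, 1]],
  ],
)

```text
time: 2.45
tool_pos: [448.4, 98.2, 107.0]
tcp_rot: [-179.8, -0.3, 150.0]
ft_force: [-0.7, -0.4, -0.2]
finger_gap: 85.5
grip_force: 0.0
```

play_rows(
  motion=[
    [[0, 0, 0, 0, 0, 0], [0, 0, 0, 0, 0, 0]],
  ],
)

```text
time: 2.65
tool_pos: [452.2, 98.0, 111.9]
tcp_rot: [179.9, 0.1, 149.9]
ft_force: [0.4, -0.8, 0.2]
finger_gap: 85.3
grip_force: 0.0
```

```bash
cat > look.py <<'E'
import sys
from bench import sensors, optics
import cv2,pickle;from h import *
n=sys.argv[1];x0,x1,y0,y1=map(int,sys.argv[2:6])
st=sensors.sense();s=optics.snapshot("wrist")
print(st["time"],st["tool_pos"],st["tcp_rot"],st["ft_force"])
pickle.dump((st,s),open(n+".pkl","wb"))
w=wr(st,s);X=w["R"]@st["tool_pos"]+w["t"];print("tcp px",s["mtx"]@(X/X[2]))
a=s["pixels"][y0:y1,x0:x1];f=min(800/(x1-x0),600/(y1-y0));print("scale",f)
cv2.imwrite(f"pics/{n}.png",cv2.convertScaleAbs(cv2.resize(a,None,fx=f,fy=f,interpolation=cv2.INTER_CUBIC),alpha=1.4)[:,:,::-1])
E
python3 look.py w2 200 360 160 280
```

```text
2.65 [452.20107842  97.98662283 111.87638707] [1.79926233e+02 9.73085684e-02 1.49920142e+02] [ 0.39106458 -0.8462531   0.2268333 ]
tcp px [281.8777385  243.32064715   1.        ]
scale 5.0
```

View pics/w2.png

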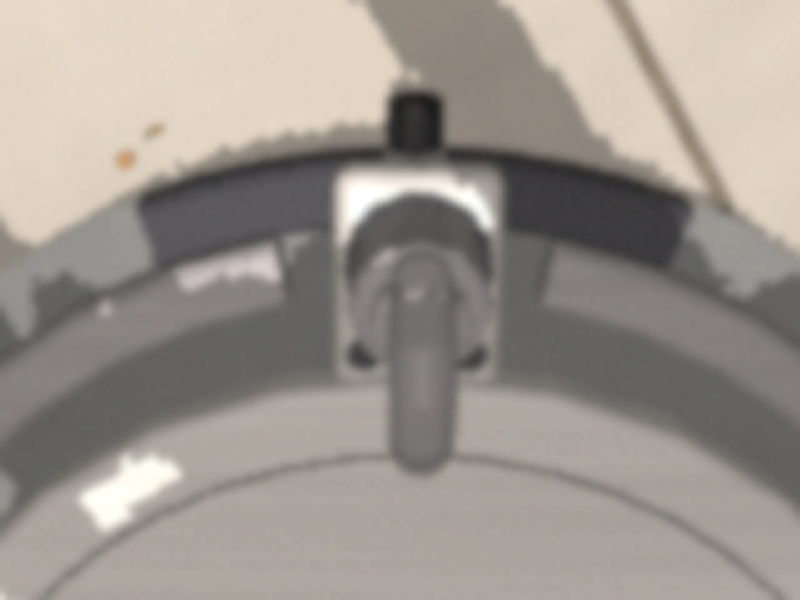

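The ring's bar is at about column 284 in the full image, against a TCP projection of 282, and it is square to the jaw. So it is centred to within a couple of mm. Next I'll go down and close part-way.

play_rows(
  motion=[
    [[0, 0, 0.5, 0, 0, 0], [0, 0, 1.0, 0, 0, 0], [0, 0, 1.5, 0, 0, 0], [0, 0, 1.8, 0, 0, 0], [0, 0, 2.1, 0, 0, 0]],
  ],
)

```text
time: 3.2
tool_pos: [451.2, 97.3, 88.8]
tcp_rot: [-180.0, -0.0, 149.9]
ft_force: [-0.1, -0.2, 0.8]
finger_gap: 85.6
grip_force: 0.0
```

play_rows(
  motion=[
    [[0, 0, 0, 0, 0, 0], [0, 0, 0, 0, 0, 0], [0, 0, 0, 0, 0, 0], [0, 0, 0, 0, 0, 0], [0, 0, 0, 0, 0, 0]],
  ],
  jaw=0.25,
  squeeze=20,
)

```text
time: 3.7
tool_pos: [451.5, 97.4, 89.5]
tcp_rot: [180.0, 0.0, 149.9]
ft_force: [0.4, 0.6, 0.6]
finger_gap: 20.9
grip_force: 0.0
```

play_rows(
  motion=[
    [[0, 0, 0, 0, 0, 0], [0, 0, 0, 0, 0, 0], [0, 0, 0, 0, 0, 0]],
  ],
  jaw=0.19,
)

```text
time: 4.0
tool_pos: [451.4, 97.4, 89.3]
tcp_rot: [180.0, -0.0, 149.9]
ft_force: [-0.6, 0.2, 0.3]
finger_gap: 16.3
grip_force: 0.0
```

```bash
python3 look.py w3 200 360 160 280
```

```text
4.0 [451.40414617  97.42778004  89.31567888] [ 1.79999997e+02 -1.88999255e-04  1.49859546e+02] [-0.60268933  0.21100356  0.25403687]
tcp px [281.87874852 243.31895674   1.        ]
scale 5.0
```

View pics/w3.png

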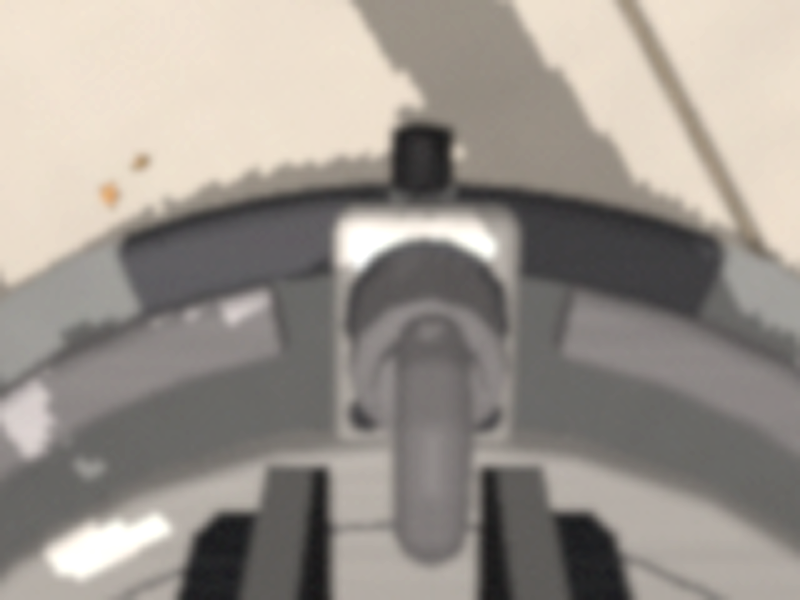

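The wrist view shows the pads' inner edges at crop x 327 and 483 (middle 405) and the ring bar at 432. So the ring sits about 3 mm to +y. The pads also look higher than I expected, so I'll check the heights before gripping.

```bash
python3 - <<'E'
import pickle;from h import *
from bench import optics
L=[]
for n,u,v in [("w1",285.8,213),("w3",286,271.5)]:
    L.append((wr(*pickle.load(open(n+".pkl","rb"))),u,v))
print("apex",tri(L))
L2=[(L[0][0],285,168.3),(L[1][0],284.6,160+125/5)]
print("screw",tri(L2))
s=optics.snapshot("scene");a=s["pixels"][130:220,180:300]
cv2.imwrite("pics/s3.png",cv2.convertScaleAbs(cv2.resize(a,(800,600),interpolation=cv2.INTER_CUBIC),alpha=1.5)[:,:,::-1])
E
```

```text
apex (array([458.95918206,  95.53345958, 112.66513529]), [np.float64(0.2673506550708696), np.float64(0.26735065507089123)])
screw (array([448.56574289, 102.69181115, -52.88224178]), [np.float64(0.24128018403648907), np.float64(0.24128018403652743)])
```

View pics/s3.png

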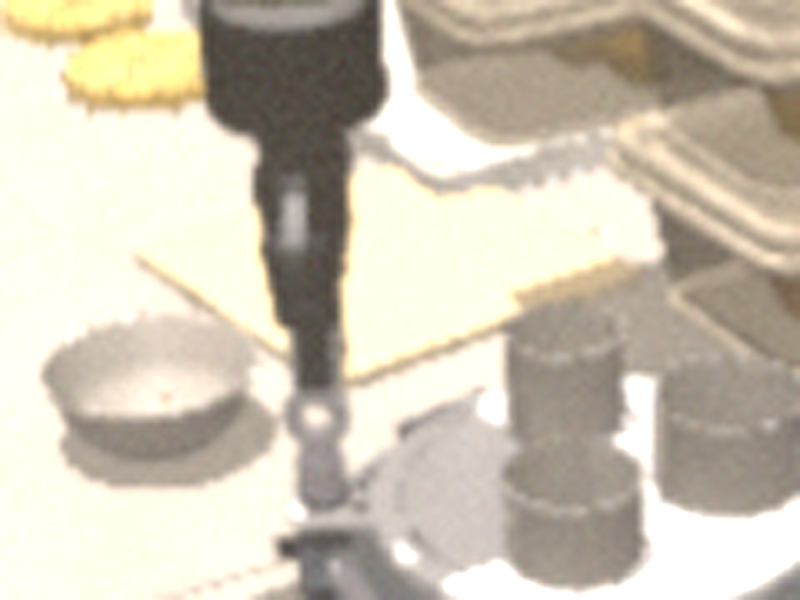

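The scene view shows the fingertips ending at crop (315,388). That is just above the ring, whose eye is at (317,415). So the tips sit about 30 mm above the reported TCP. I'll centre the jaw, then go down in small force-watched steps.

play_rows(
  motion=[
    [[0, 0.15, 0, 0, 0, 0], [0, 0.27, 0, 0, 0, 0], [0, 0.27, 0, 0, 0, 0], [0, 0.27, 0, 0, 0, 0]],
  ],
  jaw=0.25,
)

```text
time: 4.5
tool_pos: [452.8, 99.8, 89.3]
tcp_rot: [-180.0, -0.0, 149.9]
ft_force: [0.4, -0.8, 0.0]
finger_gap: 21.3
grip_force: 0.0
```

play_rows(
  motion=[
    [[0, 0, 0.1, 0, 0, 0], [0, 0, 0.2, 0, 0, 0], [0, 0, 0.3, 0, 0, 0], [0, 0, 0.4, 0, 0, 0], [0, 0, 0.4, 0, 0, 0]],
  ],
)

```text
time: 5.0
tool_pos: [452.6, 99.7, 85.1]
tcp_rot: [-180.0, -0.0, 149.9]
ft_force: [0.3, 0.9, 0.3]
finger_gap: 21.2
grip_force: 0.0
```

play_rows(
  motion=[
    [[0, 0, 0.1, 0, 0, 0], [0, 0, 0.2, 0, 0, 0], [0, 0, 0.3, 0, 0, 0], [0, 0, 0.4, 0, 0, 0], [0, 0, 0.4, 0, 0, 0]],
  ],
)

```text
time: 5.5
tool_pos: [452.6, 99.8, 81.1]
tcp_rot: [-180.0, -0.0, 149.9]
ft_force: [0.1, 0.4, -0.6]
finger_gap: 21.3
grip_force: 0.0
```

```bash
python3 - <<'E'
import pickle,cv2,numpy as np
from bench import sensors,optics,r
print([a for a in dir(r) if a[0]!="_"])
st=sensors.sense();s=optics.snapshot("wrist");c=optics.snapshot("scene");print(st["tool_pos"],st["ft_force"],st["finger_gap"])
f=lambda a:cv2.resize(a,(400,300),interpolation=cv2.INTER_CUBIC)
im=np.hstack([f(s["pixels"][160:280,200:360]),f(c["pixels"][150:225,180:280])])
cv2.imwrite("pics/m4.png",cv2.convertScaleAbs(im,alpha=1.5)[:,:,::-1])
E
```

```text
['PlanningError', 'pinch_z']
[452.60553555  99.75773977  81.09643959] [ 0.10941805  0.38946542 -0.61875164] 21.308123855915614
```

View pics/m4.png

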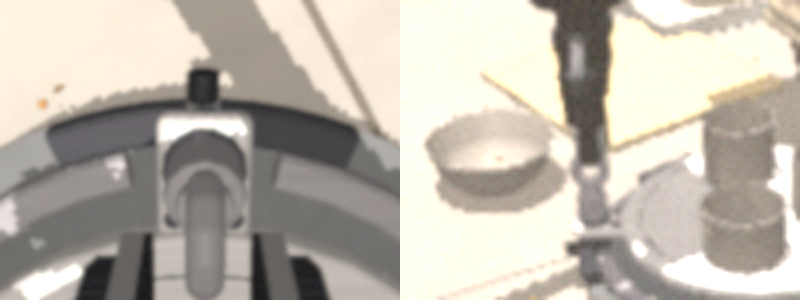

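The wrist view shows the pads at 153 and 253 with the ring at 205, so it is centred. The scene view shows the tips (row 165) just starting to cover the ring's top. There is no contact force, so I'll continue down.

play_rows(
  motion=[
    [[0, 0, 0.2, 0, 0, 0], [0, 0, 0.4, 0, 0, 0], [0, 0, 0.6, 0, 0, 0], [0, 0, 0.8, 0, 0, 0], [0, 0, 0.8, 0, 0, 0]],
  ],
)

```text
time: 6.1
tool_pos: [452.4, 99.7, 72.8]
tcp_rot: [-180.0, -0.0, 149.9]
ft_force: [-0.1, 0.3, 0.4]
finger_gap: 21.3
grip_force: 0.0
```

play_rows(
  motion=[
    [[0, 0, 0.2, 0, 0, 0], [0, 0, 0.4, 0, 0, 0], [0, 0, 0.6, 0, 0, 0], [0, 0, 0.8, 0, 0, 0], [0, 0, 0.8, 0, 0, 0]],
  ],
)

```text
time: 6.6
tool_pos: [452.5, 99.7, 64.9]
tcp_rot: [-180.0, -0.0, 149.9]
ft_force: [-0.4, -0.2, -0.4]
finger_gap: 21.3
grip_force: 0.0
```

play_rows(
  motion=[
    [[0, 0, 0, 0, 0, 0], [0, 0, 0, 0, 0, 0], [0, 0, 0, 0, 0, 0]],
  ],
  jaw=0.15,
)

```text
time: 6.9
tool_pos: [452.9, 99.8, 65.5]
tcp_rot: [180.0, 0.0, 149.9]
ft_force: [0.4, -0.1, 0.5]
finger_gap: 12.9
grip_force: 0.0
```

play_rows(
  motion=[
    [[0, 0, 0, 0, 0, 0], [0, 0, 0, 0, 0, 0], [0, 0, 0, 0, 0, 0]],
  ],
  jaw=0.11,
)

```text
time: 7.2
tool_pos: [452.9, 99.8, 65.4]
tcp_rot: [180.0, 0.0, 149.9]
ft_force: [0.2, 1.6, 0.5]
finger_gap: 9.1
grip_force: 0.3
```

play_rows(
  motion=[
    [[0, 0, 0, 0, 0, 0], [0, 0, 0, 0, 0, 0], [0, 0, 0, 0, 0, 0]],
  ],
  jaw=0,
  squeeze=20,
)

```text
time: 7.5
tool_pos: [452.8, 99.8, 65.4]
tcp_rot: [180.0, 0.0, 149.9]
ft_force: [-0.1, 0.1, 1.5]
finger_gap: 8.0
grip_force: 20.7
```

play_rows(
  motion=[
    [[0, 0, 0, 0, 0, 0], [0, 0, 0, 0, 0, 0], [0, 0, 0, 0, 0, 0]],
  ],
  squeeze=70,
)

```text
time: 7.8
tool_pos: [452.8, 99.8, 65.5]
tcp_rot: [180.0, 0.0, 149.9]
ft_force: [-1.6, 0.9, 5.4]
finger_gap: 6.9
grip_force: 68.5
```

play_rows(
  motion=[
    [[0, 0, -0.1, 0, 0, 0], [0, 0, -0.2, 0, 0, 0], [0, 0, -0.3, 0, 0, 0], [0, 0, -0.4, 0, 0, 0], [0, 0, -0.4, 0, 0, 0]],
  ],
)

```text
time: 8.3
tool_pos: [452.6, 99.4, 68.9]
tcp_rot: [-180.0, -0.0, 149.9]
ft_force: [4.5, -2.3, -8.0]
finger_gap: 6.7
grip_force: 68.1
```

play_rows(
  motion=[
    [[0, 0, -0.2, 0, 0, 0], [0, 0, -0.4, 0, 0, 0], [0, 0, -0.6, 0, 0, 0], [0, 0, -0.8, 0, 0, 0], [0, 0, -0.8, 0, 0, 0]],
  ],
)

```text
time: 8.8
tool_pos: [452.6, 99.4, 76.7]
tcp_rot: [-180.0, 0.0, 149.9]
ft_force: [7.5, -2.3, -12.1]
finger_gap: 6.9
grip_force: 68.0
```

play_rows(
  motion=[
    [[-0.002, -0.216, 0, 0, 0, -1], [-0.008, -0.433, 0, 0, 0, -2], [-0.017, -0.649, 0, 0, 0, -3], [-0.03, -0.865, 0, 0, 0, -4], [-0.047, -1.081, 0, 0, 0, -5]],
  ],
)

```text
time: 9.3
tool_pos: [447.6, 89.9, 76.6]
tcp_rot: [-180.0, -0.0, 154.9]
ft_force: [6.9, -1.6, -11.6]
finger_gap: 6.5
grip_force: 68.0
```

play_rows(
  motion=[
    [[-0.002, -0.216, 0, 0, 0, -1], [-0.008, -0.433, 0, 0, 0, -2], [-0.017, -0.649, 0, 0, 0, -3], [-0.03, -0.865, 0, 0, 0, -4], [-0.047, -1.081, 0, 0, 0, -5]],
  ],
)

```text
time: 9.8
tool_pos: [443.5, 80.0, 76.6]
tcp_rot: [-180.0, 0.0, 159.9]
ft_force: [7.1, -0.8, -11.7]
finger_gap: 6.9
grip_force: 68.0
```

play_rows(
  motion=[
    [[0, 0, 0, 0, 0, 0], [0, 0, 0, 0, 0, 0]],
  ],
)

```text
time: 10.0
tool_pos: [443.4, 79.9, 76.6]
tcp_rot: [-180.0, -0.0, 159.9]
ft_force: [7.4, -2.8, -11.2]
finger_gap: 6.8
grip_force: 68.1
```

play_rows(
  motion=[
    [[-0.008, -0.433, 0, 0, 0, -2], [-0.03, -0.865, 0, 0, 0, -4], [-0.068, -1.296, 0, 0, 0, -6], [-0.121, -1.726, 0, 0, 0, -8], [-0.188, -2.153, 0, 0, 0, -10]],
  ],
)

```text
time: 10.5
tool_pos: [438.0, 59.5, 76.7]
tcp_rot: [180.0, 0.0, 169.9]
ft_force: [8.2, 0.9, -11.4]
finger_gap: 7.2
grip_force: 68.1
```

play_rows(
  motion=[
    [[-0.008, -0.433, 0, 0, 0, -2], [-0.03, -0.865, 0, 0, 0, -4], [-0.068, -1.296, 0, 0, 0, -6], [-0.121, -1.726, 0, 0, 0, -8], [-0.188, -2.153, 0, 0, 0, -10]],
  ],
)

```text
time: 11.0
tool_pos: [436.2, 38.3, 76.8]
tcp_rot: [179.9, 0.0, 180.0]
ft_force: [7.3, 2.4, -12.2]
finger_gap: 6.8
grip_force: 68.2
```

play_rows(
  motion=[
    [[-0.008, -0.433, 0, 0, 0, -2], [-0.03, -0.865, 0, 0, 0, -4], [-0.068, -1.296, 0, 0, 0, -6], [-0.121, -1.726, 0, 0, 0, -8], [-0.188, -2.153, 0, 0, 0, -10]],
  ],
)

```text
time: 11.5
tool_pos: [438.2, 17.1, 76.8]
tcp_rot: [179.9, 0.1, -170.0]
ft_force: [9.0, 4.6, -11.5]
finger_gap: 6.7
grip_force: 68.2
```

play_rows(
  motion=[
    [[-0.008, -0.433, 0, 0, 0, -2], [-0.03, -0.865, 0, 0, 0, -4], [-0.068, -1.296, 0, 0, 0, -6], [-0.121, -1.726, 0, 0, 0, -8], [-0.188, -2.153, 0, 0, 0, -10]],
  ],
)

```text
time: 12.0
tool_pos: [443.8, -3.3, 76.8]
tcp_rot: [179.9, 0.1, -160.0]
ft_force: [9.2, 6.4, -12.1]
finger_gap: 6.7
grip_force: 68.2
```

play_rows(
  motion=[
    [[-0.002, -0.216, 0, 0, 0, -1], [-0.008, -0.433, 0, 0, 0, -2], [-0.017, -0.649, 0, 0, 0, -3], [-0.03, -0.865, 0, 0, 0, -4], [-0.047, -1.081, 0, 0, 0, -5]],
  ],
)

```text
time: 12.5
tool_pos: [447.9, -13.0, 76.7]
tcp_rot: [179.9, 0.1, -155.1]
ft_force: [7.9, 6.5, -11.5]
finger_gap: 6.7
grip_force: 68.2
```

```bash
python3 look.py w5 200 360 160 280; python3 - <<'E'
import pickle,cv2,numpy as np
from bench import optics
st,s=pickle.load(open("w5.pkl","rb"));c=optics.snapshot("top")["pixels"];b=optics.snapshot("scene")["pixels"]
f=lambda a:cv2.resize(a,(400,300),interpolation=cv2.INTER_CUBIC)
im=np.vstack([np.hstack([f(s["pixels"][160:280,200:360]),f(b[150:240,200:320])]),np.hstack([f(c[150:246,206:334]),f(s["pixels"])])])
cv2.imwrite("pics/m5.png",cv2.convertScaleAbs(im,alpha=1.4)[:,:,::-1])
E
```

```text
12.5 [447.85148505 -13.0154363   76.73561467] [ 1.79870124e+02  1.15306001e-01 -1.55068281e+02] [  7.94344728   6.45281759 -11.49627045]
tcp px [280.45014664 244.18168513   1.        ]
scale 5.0
```

View pics/m5.png

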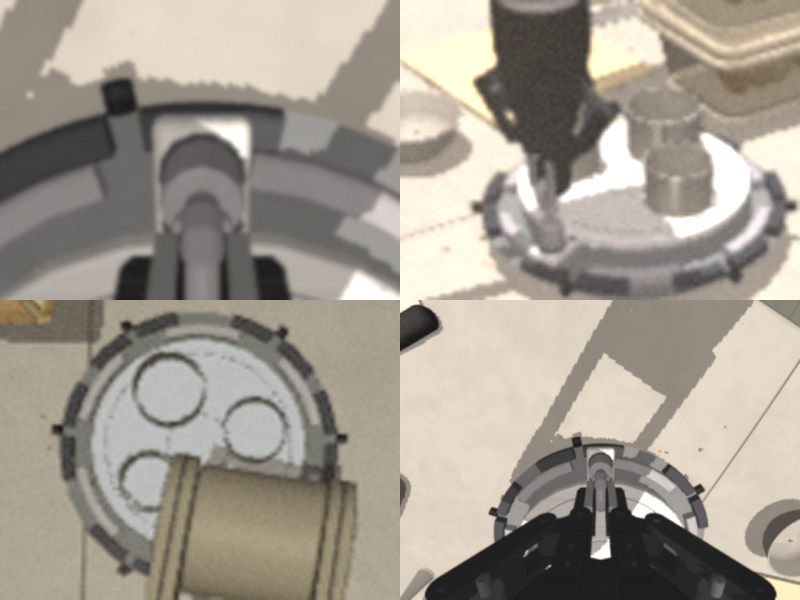

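All views show the platter turned with the ring and all three moulds standing. In the wrist crop the next notch is at upper left, with its screw at (120,97) and its slot at (125,130). The lug is at x = 201.

```bash
python3 - <<'E'
import pickle;from h import *
C=np.array([559.5,37])
for n,u,v in [("w3",284.4,191.5),("w5",247.6,198.5),("w5",250,212)]:
    w=wr(*pickle.load(open(n+".pkl","rb")))
    for z in (38,44):
        p=atz(w,u,v,z);q=p[:2]-C;print(n,z,p.round(1),np.hypot(*q).round(1),(np.degrees(np.arctan2(*q[::-1]))%360).round(2))
E
```

```text
w3 38 [433.6 110.2  38. ] 145.6 149.83
w3 44 [432.2 110.9  44. ] 147.2 149.86
w5 38 [440.2 -44.4  38. ] 144.5 214.3
w5 44 [438.3 -44.5  44. ] 146.1 213.92
w5 38 [449.5 -38.4  38. ] 133.4 214.44
w5 44 [447.3 -38.7  44. ] 135.3 214.02
```

play_rows(
  motion=[
    [[-0.002, -0.216, 0, 0, 0, -1], [-0.008, -0.433, 0, 0, 0, -2], [-0.017, -0.649, 0, 0, 0, -3], [-0.03, -0.865, 0, 0, 0, -4], [-0.03, -0.865, 0, 0, 0, -4]],
  ],
)

```text
time: 13.15
tool_pos: [451.8, -20.7, 76.7]
tcp_rot: [179.9, 0.1, -151.1]
ft_force: [8.4, 6.1, -10.4]
finger_gap: 6.9
grip_force: 68.3
```

play_rows(
  motion=[
    [[0, 0, 0.05, 0, 0, 0], [0, 0, 0.1, 0, 0, 0], [0, 0, 0.15, 0, 0, 0], [0, 0, 0.2, 0, 0, 0], [0, 0, 0.2, 0, 0, 0]],
  ],
)

```text
time: 13.65
tool_pos: [451.8, -20.7, 74.8]
tcp_rot: [179.9, 0.1, -151.1]
ft_force: [9.1, 5.7, -9.9]
finger_gap: 6.8
grip_force: 68.4
```

play_rows(
  motion=[
    [[0, 0, 0.025, 0, 0, 0], [0, 0, 0.05, 0, 0, 0], [0, 0, 0.05, 0, 0, 0]],
  ],
)

```text
time: 13.95
tool_pos: [451.8, -20.6, 74.3]
tcp_rot: [179.9, 0.1, -151.1]
ft_force: [8.1, 6.4, -10.5]
finger_gap: 7.1
grip_force: 68.4
```

play_rows(
  motion=[
    [[0, 0, 0.025, 0, 0, 0], [0, 0, 0.05, 0, 0, 0], [0, 0, 0.05, 0, 0, 0]],
  ],
)

```text
time: 14.25
tool_pos: [451.8, -20.7, 73.9]
tcp_rot: [179.9, 0.1, -151.1]
ft_force: [7.8, 6.9, -10.4]
finger_gap: 6.9
grip_force: 68.4
```

play_rows(
  motion=[
    [[0, 0, 0.03, 0, 0, 0], [0, 0, 0.03, 0, 0, 0], [0, 0, 0.03, 0, 0, 0]],
  ],
)

```text
time: 14.55
tool_pos: [451.8, -20.7, 73.6]
tcp_rot: [179.9, 0.1, -151.1]
ft_force: [8.0, 6.5, -10.1]
finger_gap: 6.5
grip_force: 68.5
```

play_rows(
  motion=[
    [[0, 0, 0.03, 0, 0, 0], [0, 0, 0.03, 0, 0, 0], [0, 0, 0.03, 0, 0, 0]],
  ],
)

```text
time: 14.85
tool_pos: [451.9, -20.7, 73.5]
tcp_rot: [179.9, 0.1, -151.1]
ft_force: [7.4, 6.8, -7.5]
finger_gap: 6.8
grip_force: 68.8
```

play_rows(
  motion=[
    [[0, 0, 0.03, 0, 0, 0], [0, 0, 0.03, 0, 0, 0], [0, 0, 0.03, 0, 0, 0]],
  ],
)

```text
time: 15.15
tool_pos: [451.9, -20.7, 73.5]
tcp_rot: [179.9, 0.1, -151.1]
ft_force: [6.3, 6.2, -6.3]
finger_gap: 6.4
grip_force: 69.0
```

play_rows(
  motion=[
    [[0, 0, 0.03, 0, 0, 0], [0, 0, 0.03, 0, 0, 0], [0, 0, 0.03, 0, 0, 0]],
  ],
)

```text
time: 15.45
tool_pos: [451.8, -20.7, 73.4]
tcp_rot: [179.9, 0.1, -151.1]
ft_force: [4.9, 6.4, -4.1]
finger_gap: 6.5
grip_force: 69.3
```

play_rows(
  motion=[
    [[0, -0.108, 0, 0, 0, -0.5], [-0.002, -0.216, 0, 0, 0, -1], [-0.002, -0.216, 0, 0, 0, -1]],
  ],
)

```text
time: 15.75
tool_pos: [452.8, -22.2, 73.4]
tcp_rot: [179.9, 0.1, -150.1]
ft_force: [3.6, 8.5, -2.0]
finger_gap: 7.1
grip_force: 69.3
```

play_rows(
  motion=[
    [[0, -0.108, 0, 0, 0, -0.5], [-0.002, -0.216, 0, 0, 0, -1], [-0.002, -0.216, 0, 0, 0, -1]],
  ],
)

```text
time: 16.05
tool_pos: [453.9, -24.0, 73.3]
tcp_rot: [179.8, 0.1, -149.1]
ft_force: [4.1, 8.6, -3.1]
finger_gap: 6.8
grip_force: 69.4
```

play_rows(
  motion=[
    [[0, -0.054, 0, 0, 0, -0.25], [0, -0.108, 0, 0, 0, -0.5], [0, -0.108, 0, 0, 0, -0.5]],
  ],
)

```text
time: 16.35
tool_pos: [454.4, -24.9, 73.3]
tcp_rot: [179.8, 0.1, -148.6]
ft_force: [3.7, 9.8, -3.6]
finger_gap: 6.8
grip_force: 69.4
```

play_rows(
  motion=[
    [[0, -0.054, 0, 0, 0, -0.25], [0, -0.108, 0, 0, 0, -0.5], [0, -0.108, 0, 0, 0, -0.5]],
  ],
)

```text
time: 16.65
tool_pos: [454.9, -25.8, 73.4]
tcp_rot: [179.8, 0.1, -148.1]
ft_force: [4.7, 9.6, -3.6]
finger_gap: 6.7
grip_force: 69.4
```

play_rows(
  motion=[
    [[0, -0.054, 0, 0, 0, -0.25], [0, -0.108, 0, 0, 0, -0.5], [0, -0.108, 0, 0, 0, -0.5]],
  ],
)

```text
time: 16.95
tool_pos: [455.5, -26.7, 73.3]
tcp_rot: [179.8, 0.1, -147.6]
ft_force: [4.2, 8.7, -4.1]
finger_gap: 6.9
grip_force: 69.3
```

play_rows(
  motion=[
    [[0, -0.054, 0, 0, 0, -0.25], [0, -0.108, 0, 0, 0, -0.5], [0, -0.108, 0, 0, 0, -0.5]],
  ],
)

```text
time: 17.25
tool_pos: [456.1, -27.6, 73.3]
tcp_rot: [179.8, 0.1, -147.1]
ft_force: [4.2, 9.1, -3.4]
finger_gap: 6.7
grip_force: 69.3
```

play_rows(
  motion=[
    [[0, -0.054, 0, 0, 0, -0.25], [0, -0.108, 0, 0, 0, -0.5], [0, -0.108, 0, 0, 0, -0.5]],
  ],
)

```text
time: 17.55
tool_pos: [456.7, -28.5, 73.3]
tcp_rot: [179.8, 0.1, -146.6]
ft_force: [3.9, 7.9, -4.0]
finger_gap: 6.5
grip_force: 69.3
```

play_rows(
  motion=[
    [[0, -0.054, 0, 0, 0, -0.25], [0, -0.108, 0, 0, 0, -0.5], [0, -0.108, 0, 0, 0, -0.5]],
  ],
)

```text
time: 17.85
tool_pos: [457.4, -29.5, 73.2]
tcp_rot: [179.9, 0.1, -146.1]
ft_force: [5.2, 8.1, -4.5]
finger_gap: 6.6
grip_force: 69.1
```

play_rows(
  motion=[
    [[0, -0.032, 0, 0, 0, -0.15], [0, -0.065, 0, 0, 0, -0.3], [0, -0.065, 0, 0, 0, -0.3]],
  ],
)

```text
time: 18.15
tool_pos: [457.7, -30.1, 72.9]
tcp_rot: [179.9, 0.2, -145.8]
ft_force: [6.4, 8.4, -7.9]
finger_gap: 6.9
grip_force: 68.7
```

play_rows(
  motion=[
    [[0, -0.032, 0, 0, 0, -0.15], [0, -0.065, 0, 0, 0, -0.3], [0, -0.065, 0, 0, 0, -0.3]],
  ],
)

```text
time: 18.45
tool_pos: [458.0, -30.6, 72.7]
tcp_rot: [179.9, 0.1, -145.5]
ft_force: [8.5, 7.8, -9.3]
finger_gap: 6.8
grip_force: 68.6
```

play_rows(
  motion=[
    [[0, -0.04, 0, 0, 0, -0.2], [0, -0.087, 0, 0, 0, -0.4], [0, -0.087, 0, 0, 0, -0.4]],
  ],
)

```text
time: 18.75
tool_pos: [458.5, -31.3, 72.6]
tcp_rot: [179.9, 0.2, -145.1]
ft_force: [8.9, 7.2, -9.4]
finger_gap: 6.5
grip_force: 68.5
```

play_rows(
  motion=[
    [[0, 0, 0.05, 0, 0, 0], [0, 0, 0.1, 0, 0, 0], [0, 0, 0.1, 0, 0, 0]],
  ],
)

```text
time: 19.05
tool_pos: [458.5, -31.3, 71.6]
tcp_rot: [179.9, 0.2, -145.1]
ft_force: [7.6, 8.1, -9.5]
finger_gap: 6.8
grip_force: 68.6
```

play_rows(
  motion=[
    [[0, 0, 0.05, 0, 0, 0], [0, 0, 0.1, 0, 0, 0], [0, 0, 0.1, 0, 0, 0]],
  ],
)

```text
time: 19.35
tool_pos: [458.5, -31.3, 70.7]
tcp_rot: [179.9, 0.1, -145.1]
ft_force: [7.6, 7.5, -9.2]
finger_gap: 6.7
grip_force: 68.6
```

Below rim level, the spring load is still carried by the grip and there is no sideways push, so the blade is in the notch. I'll lower it home.

play_rows(
  motion=[
    [[0, 0, 0.05, 0, 0, 0], [0, 0, 0.1, 0, 0, 0], [0, 0, 0.15, 0, 0, 0], [0, 0, 0.2, 0, 0, 0], [0, 0, 0.2, 0, 0, 0]],
  ],
)

```text
time: 19.85
tool_pos: [458.6, -31.3, 68.8]
tcp_rot: [179.9, 0.2, -145.1]
ft_force: [7.2, 8.2, -7.2]
finger_gap: 6.7
grip_force: 68.6
```

play_rows(
  motion=[
    [[0, 0, 0.05, 0, 0, 0], [0, 0, 0.1, 0, 0, 0], [0, 0, 0.15, 0, 0, 0], [0, 0, 0.2, 0, 0, 0], [0, 0, 0.2, 0, 0, 0]],
  ],
)

```text
time: 20.35
tool_pos: [458.6, -31.3, 66.9]
tcp_rot: [179.9, 0.1, -145.1]
ft_force: [6.9, 8.4, -7.1]
finger_gap: 6.9
grip_force: 68.7
```

play_rows(
  motion=[
    [[0, 0, 0.03, 0, 0, 0], [0, 0, 0.06, 0, 0, 0], [0, 0, 0.06, 0, 0, 0]],
  ],
)

```text
time: 20.65
tool_pos: [458.6, -31.3, 66.3]
tcp_rot: [179.9, 0.1, -145.1]
ft_force: [7.1, 8.7, -7.2]
finger_gap: 6.6
grip_force: 68.7
```

play_rows(
  motion=[
    [[0, 0, 0.03, 0, 0, 0], [0, 0, 0.06, 0, 0, 0], [0, 0, 0.06, 0, 0, 0]],
  ],
)

```text
time: 20.95
tool_pos: [458.6, -31.3, 65.7]
tcp_rot: [179.9, 0.1, -145.1]
ft_force: [6.0, 8.9, -7.0]
finger_gap: 6.5
grip_force: 68.8
```

play_rows(
  motion=[
    [[0, 0, 0.03, 0, 0, 0], [0, 0, 0.06, 0, 0, 0], [0, 0, 0.06, 0, 0, 0]],
  ],
)

```text
time: 21.25
tool_pos: [458.8, -31.6, 65.6]
tcp_rot: [179.9, 0.2, -145.1]
ft_force: [5.3, 7.2, -3.6]
finger_gap: 7.1
grip_force: 69.4
```

play_rows(
  motion=[
    [[0, 0, 0.03, 0, 0, 0], [0, 0, 0.05, 0, 0, 0], [0, 0, 0.05, 0, 0, 0]],
  ],
)

```text
time: 21.55
tool_pos: [458.9, -31.7, 65.6]
tcp_rot: [179.9, 0.2, -145.1]
ft_force: [3.4, 6.3, 0.0]
finger_gap: 6.7
grip_force: 70.0
```

Home: the contact is at the same tool height as at the start (65.5). Next I'll release gently and retreat upward.

play_rows(
  motion=[
    [[0, 0, 0, 0, 0, 0], [0, 0, 0, 0, 0, 0], [0, 0, 0, 0, 0, 0]],
  ],
  squeeze=20,
)

```text
time: 21.85
tool_pos: [458.9, -31.8, 65.5]
tcp_rot: [179.9, 0.1, -145.1]
ft_force: [2.2, 6.5, 0.5]
finger_gap: 6.6
grip_force: 70.0
```

play_rows(
  motion=[
    [[0, 0, 0, 0, 0, 0], [0, 0, 0, 0, 0, 0], [0, 0, 0, 0, 0, 0], [0, 0, 0, 0, 0, 0]],
  ],
  jaw=0.27,
)

```text
time: 22.25
tool_pos: [458.1, -33.4, 64.8]
tcp_rot: [180.0, -0.0, -145.1]
ft_force: [0.8, -1.0, 0.8]
finger_gap: 23.0
grip_force: 0.0
```

play_rows(
  motion=[
    [[0, 0, -1, 0, 0, 0], [0, 0, -2, 0, 0, 0], [0, 0, -3, 0, 0, 0], [0, 0, -4, 0, 0, 0], [0, 0, -5, 0, 0, 0]],
  ],
)

```text
time: 22.75
tool_pos: [458.5, -33.5, 116.1]
tcp_rot: [-180.0, 0.0, -145.1]
ft_force: [0.3, 0.1, -0.5]
finger_gap: 23.0
grip_force: 0.0
```

play_rows(
  motion=[
    [[0, 0, -2.5, 0, 0, 0], [0, 0, -5, 0, 0, 0], [0, 0, -7.5, 0, 0, 0], [0, 0, -10, 0, 0, 0], [0, 0, -10, 0, 0, 0]],
  ],
)

```text
time: 23.25
tool_pos: [460.4, -33.8, 219.8]
tcp_rot: [-179.7, 0.3, -145.1]
ft_force: [-0.2, -0.6, 0.2]
finger_gap: 23.3
grip_force: 0.0
```

```bash
python3 - <<'E'
import pickle;from h import *
from bench import sensors,optics
st=sensors.sense();s=optics.snapshot("wrist");pickle.dump((st,s),open("w6.pkl","wb"))
a=s["pixels"];w=wr(st,s);X=w["R"]@np.array([456,-33,103.5])+w["t"];print(st["tool_pos"],"ring expected px",w["mtx"]@(X/X[2]))
# compare with start view w1 (ring home, TCP z 198): relative geometry should match
s1=pickle.load(open("w1.pkl","rb"));print(s1[0]["tool_pos"][2])
c=optics.snapshot("scene");pickle.dump(c,open("s6.pkl","wb"))
E
```

```text
[460.41851528 -33.78074618 219.76811057] ring expected px [283.98364806 192.92958457   1.        ]
197.9892350693109
```

```bash
python3 -c "
from bench import job
print(job.hand_in())"
```

```text
the job is handed in; nothing more can be done
None
```

I turned the platter counter-clockwise by about 65° to the next notch and lowered the plunger home at the same tool height as at the start. The arm is clear and the job is handed in, but the hand-in gave no verdict. I didn't check the final state by picture; the last one I viewed, about 10° before the stop, showed all three moulds standing.

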